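# Build the small double boiler on the hot plate

## Robot

A 7-joint arm with a two-finger parallel gripper is mounted at the origin on the work surface. World frame = base frame: x ahead of the robot, y to its left, z up, the work surface at z = 0. Lengths are in m, angles in degrees, forces in N, time in s.
With the tool pointing down it reaches from about 0.425 to 0.875 m from the base axis. Payload 4.7 kg.
Tool frame: the origin (TCP) lies at the very end of the fingers, on their centre line; the grasp point (between the pads) lies 19 mm behind it; z points along the fingers, y is the line along which they close (so a half turn about z gives the same grasp; the last joint's range is limited). The gripper opens to 87 mm and grips with 3 to 60 N. Pads are 19 mm wide; open, the fingers measure 117 mm over their backs; the gripper's body (75 mm by 190 mm) begins 51 mm behind the grasp point.
Start: joints at [66.87, 18.392, -4.016, 83.108, 1.295, 78.541, -3.26], TCP at [0.264, -0.594, 0.223] pointing down, gripper open.
Joint ranges: [-163.93, 163.93], [-17.29, 119.83], [-79.2, 71.16], [3.27, 140.29], [-89.18, 269.18], [5.43, 117.66], [-154.24, 154.24]. Speed limits (degrees/s): [147.25, 147.25, 180, 180, 180, 180, 180].

## Interface

Orientations are given as [roll, pitch, yaw] about the fixed x, y, z axes, in that order (R = Rz(yaw) Ry(pitch) Rx(roll)).
In Python, from cell import get_obs, read_camera, sign_off, silhouettes gives the robot as it stands.
- The arm moves only by the tool play_rows, never from a script. Its argument "steps" is a list that holds one entry, the list of rows, each a list of 7 numbers: the shift along the tool's x, y, z in m, then the turn, a rotation vector about the tool's x, y, z in rad, then the finger opening in m, from 0 to 0.087. A call has 1 to 12 rows; each row shifts and turns the commanded pose from where the row before left it, along the tool's axes as they then stand; what a row does not reach is not made up. A row lasts 1/10 s, in which the tool goes at most 50 mm and 8.59 degrees, less where a joint would pass 70% of its speed; a pose out of reach is approached as far as the arm can. A call is refused whole if a number of a shift passes 0.05 or a number of a turn 0.15, either way. A call with a gripper value outside its range is refused whole. The fingers move at their own pace and stop on an object; "force" is the grip in N (left out, the last holds). Time passes only in rows, so rows that do not move let the fingers close. It gives the time, the measured TCP pose, the force, the opening and the grip force at its end, in the units of the state.
- get_obs(): the state, without advancing time (a new reading comes with each control period).
- read_camera(name): name is "scene" or "top" or "wrist"; returns a dict with "frame" (400x640x3 uint8, red, green, blue), "intrinsics" (3x3 intrinsics, pixels), "view" (4x4, takes a point from world to camera coordinates). Camera axes: x right, y up, looking along -z (the intrinsics and any distortion apply to the point x, -y, -z); pixel columns grow to the right and rows downward; lengths in m; the calibration is good to about 2 mm. A picture is of the moment at which its call begins. There is no depth.
- sign_off(): hands the job in; it is judged then, once.
Trained networks look in the newest picture that a camera, given by its name, has taken for a name from the list of things; names that differ only in an ending like _2 or _b are one class to them, and where a whole thing is asked for, a point or a joint stands for the part that bears it (a point fixed in the world has none). Each returns a list of dicts, best first, with "p" (0 to 1); they miss things now and then, are a little off and sometimes report something else, mostly with a low value. They report only what shows in the picture. A call takes as long as a camera call. They do not tell look-alikes from the thing itself.
- silhouettes(camera, name): "pixels" (400x640 bool, what is visible of it) and "extent" ([left, top, right, bottom] in pixels, round what is visible of it).
The state is a dict: "time_s": time; "qpos": joint angles; "joint_velocities": joint speeds; "effort": joint torques, N m; "tool_pos": TCP position; "tool_rot": TCP orientation; "force": force on the tool from outside, world axes, zero at the start; "wrist_torque": the same for the moment, N m; "grip_width": finger opening in m; "grasp_force": force on a finger pad.
Only numpy, scipy, OpenCV 4.12 (cv2) and the standard library are available. Lean on these libraries where they do the work, as an engineer would, in place of code of your own. Each camera call takes 0.05 s, during which the arm holds its last target. There are 200 camera calls.

## Task

Set up the little double boiler for a test melt, building it on the hot plate from the bottom up, one piece after another: lay the red spacer ring flat in the middle of the black heating disc, stand the blue pot squarely on the ring, put the copper cup inside the pot, and last stand the yellow wax stick in the cup. Let go of each piece before fetching the next, and leave the green and purple wax sticks, the brass tin and the amber jar where they stand.

Things in the scene. Friction and masses are not known exactly. Their poses are not given: they have to be found in the camera images.
- disc (a point): Hot plate: a fixed white box 140 x 150 mm with a round black heating disc of 110 mm diameter on top, in a thin steel trim, and a red knob at its front. It stands left or right on the table, turned a little. The point is the centre of the disc's flat upper face, 50 mm above the table; z points up; x and y lie along the 140 and 150 mm sides (the knob is on the -x side). The box's own top is at 40 mm.
- ring_mid (a point): Red spacer ring, loose, lying flat: outer diameter 64 mm, hole 40 mm, 12 mm high, 50 g. The point is its centre, half-way up (6 mm above its underside); z is its axis, up.
- pot_mid (a point): Blue pot, a loose open straight-sided round pot without handles, upright: outer diameter 64 mm, 60 mm high, wall 4 mm (inside 56 mm), floor 5 mm thick, 0.15 to 0.31 kg. The point is on its axis, half-way up (30 mm above its underside); z is its axis, up.
- cup_mid (a point): Copper cup, a loose open straight-sided round cup, shiny reddish metal, slimmer and taller than the pot, upright: outer diameter 44 mm, 95 mm high, wall 3 mm (inside 38 mm), floor 4 mm thick, 0.08 to 0.15 kg. The point is on its axis, half-way up (47.5 mm above its underside); z is its axis, up. Standing in the pot it sticks out 40 mm above the pot's rim.
- yellow_mid (a point): Yellow wax stick, a loose plain round rod standing on its end, 26 mm diameter, 135 mm tall, about 70 g. The point is its centre, half-way up (67.5 mm above its foot); z points up along it. This is the one to use. Standing in the cup it sticks out 44 mm above the cup's rim.
- green_mid (a point): Green wax stick, a loose plain round rod standing on its end, 26 mm diameter, 135 mm tall, about 70 g. The point is its centre, half-way up (67.5 mm above its foot); z points up along it. Not to be used: leave it standing.
- purple_mid (a point): Purple wax stick, a loose plain round rod standing on its end, 26 mm diameter, 135 mm tall, about 70 g. The point is its centre, half-way up (67.5 mm above its foot); z points up along it. Not to be used: leave it standing.
- tin_mid (a point): Flat round brass-coloured tin with a paper disc on its lid, loose, 62 mm diameter, 25 mm high. The point is its centre, half-way up. Leave it.
- jar_mid (a point): Amber jar with a black cap, loose, 48 mm diameter, 65 mm high. The point is its centre, half-way up. Leave it.
- scale: Kitchen scale, fixed: a grey box 140 x 150 mm, 32 mm high, with a steel weighing plate on top and a green display. It stands on the other side from the hot plate. Origin at the centre of its underside; z up. Not used, only in the way.
There are look-alikes about, which are no part of the job. Of the things that look like the part that bears yellow_mid, the smaller one is meant.

How it is judged:
By the outcome, as a careful person would: the job done as asked, in the order asked, and still so for the second after the job is handed in, with the robot touching nothing.
It also fails if it takes over 120 s, if anything falls off the work surface, if the arm or the gripper's body presses on something with over 40 N, if the wrist force passes 120 N, or if a joint passes its speed limit or range.

## Working session

There is one attempt and no reset: what is moved stays moved. The work goes in short steps, Python scripts to look and compute and a tool call to move; the robot and the scene stay as the last step left them, time stands still between calls to the robot, and variables do not carry over. Pictures are saved under pics/ and viewed, at most 16 in all, crops included, and the job is handed in when it is done.

Besides the shell and the picture viewer there is one more tool, called after "Request:" as a command line: name --argument value ..., lists and objects as JSON in quotes. play_rows: Moves the arm, as the interface text tells. Its arguments: {"type":"object","properties":{"steps":{"type":"array","items":{"type":"array","items":{"type":"array","items":{"type":"number"}}}},"force":{"type":"number"}},"required":["steps"]}

```bash
mkdir -p pics; ls; python3 - <<'E'
from cell import *
import cv2
o=get_obs(); print({k:o[k] for k in('time_s','tool_pos','tool_rot','grip_width','force')})
for n in('scene','top'):
    c=read_camera(n); cv2.imwrite(f'pics/{n}0.png',c['frame'][:,:,::-1]); print(n,c['intrinsics'],c['view'],[k for k in c])
    for t in 'disc ring_mid pot_mid cup_mid yellow_mid green_mid purple_mid tin_mid jar_mid scale'.split():
        print(t,[(round(float(d['p']),2),[int(v) for v in d['extent']]) for d in silhouettes(n,t)])
E
```

```text
pics
{'time_s': 0.0, 'tool_pos': array([ 0.26347513, -0.59357047,  0.22142813]), 'tool_rot': array([-1.79884982e+02,  5.71009998e-03,  2.39411789e+01]), 'grip_width': 0.08722412042310744, 'force': array([ 0.33964923,  0.29943635, -0.7676575 ])}
scene [[460.89540927   0.         313.46447262]
 [  0.         460.89540927 193.29402106]
 [  0.           0.           1.        ]] [[-0.2254186   0.97401198  0.02207072  0.06083736]
 [-0.59474648 -0.15551626  0.78872766  0.22098631]
 [ 0.77166254  0.1646674   0.61434645 -1.64777149]
 [ 0.          0.          0.          1.        ]] ['frame', 'intrinsics', 'view']
disc [(0.66, [168, 211, 241, 264])]
ring_mid [(0.58, [335, 203, 360, 220])]
pot_mid [(0.83, [145, 171, 175, 203])]
cup_mid [(0.69, [297, 178, 309, 214]), (0.58, [206, 140, 221, 180])]
yellow_mid [(0.88, [447, 211, 469, 254]), (0.77, [475, 191, 506, 248])]
green_mid [(0.83, [203, 138, 218, 182])]
purple_mid [(0.96, [282, 202, 291, 248]), (0.55, [242, 174, 256, 201])]
tin_mid [(0.93, [398, 195, 418, 213])]
jar_mid [(0.59, [242, 175, 256, 200]), (0.51, [449, 207, 470, 256])]
scale [(0.84, [323, 233, 402, 292])]
top [[427.4681769    0.         319.8481179 ]
 [  0.         427.4681769  205.36088214]
 [  0.           0.           1.        ]] [[-0.02144029 -0.99973803  0.00801158  0.05425897]
 [ 0.99765043 -0.0208726   0.06525307 -0.49640921]
 [-0.06506876  0.0093918   0.99783659 -1.41752789]
 [ 0.          0.          0.          1.        ]] ['frame', 'intrinsics', 'view']
disc []
ring_mid [(0.74, [278, 217, 304, 234])]
pot_mid [(0.65, [440, 196, 466, 212])]
cup_mid [(0.66, [323, 215, 338, 227])]
yellow_mid [(0.49, [164, 213, 193, 226]), (0.43, [194, 196, 214, 209]), (0.26, [372, 215, 387, 232])]
green_mid [(0.49, [414, 237, 431, 247])]
purple_mid [(0.55, [329, 170, 334, 183])]
tin_mid [(0.65, [234, 244, 254, 261])]
jar_mid [(0.53, [371, 213, 388, 231])]
scale [(0.58, [250, 149, 298, 194])]
```

View pics/scene0.png

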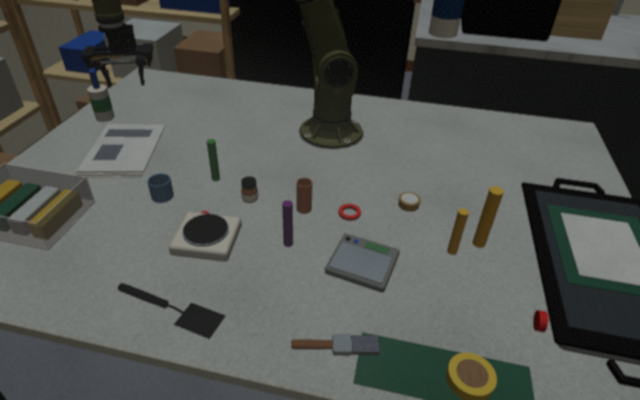

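View pics/top0.png

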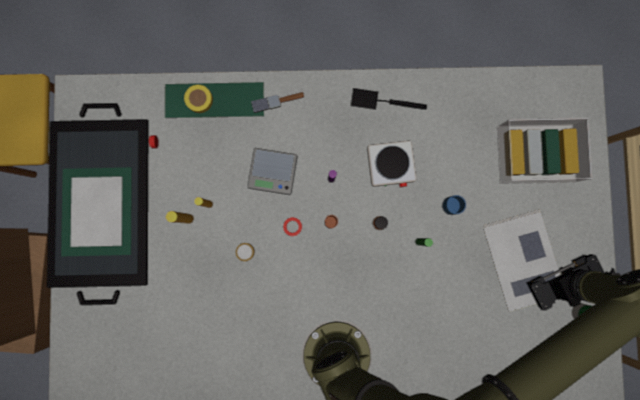

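The scene view shows the disc at (205,230), ring (349,211), pot (160,187), cup (304,196), the small yellow stick at (458,232) and a larger look-alike at (487,217). In the top view the disc is at (392,162), the knob at (403,184), the pot at (454,205), the ring at (292,226), the cup at (331,221) and the small yellow stick at (203,202).

```bash
cat > h.py <<'E'
from cell import *
import numpy as np, cv2
from scipy.optimize import least_squares
DIM=dict(ring_mid=(.032,.012),pot_mid=(.032,.06),cup_mid=(.022,.095),yellow_mid=(.013,.135),green_mid=(.013,.135),purple_mid=(.013,.135),tin_mid=(.031,.025),jar_mid=(.024,.065),disc=(.055,.002))
def proj(c,P):
    P=np.atleast_2d(P); q=(c['view']@np.c_[P,np.ones(len(P))].T)[:3]
    u=c['intrinsics']@np.array([q[0],-q[1],-q[2]]); return (u[:2]/u[2]).T
A=np.linspace(0,2*np.pi,72)
def cyl(r,h,x,y,z): return np.r_[[(x+r*np.cos(a),y+r*np.sin(a),z+k) for a in A for k in(0,h)]]
def ray(c,uv,z):
    K,V=c['intrinsics'],c['view']; R,t=V[:3,:3],V[:3,3]; o=-R.T@t
    d=np.linalg.solve(K,[*uv,1]); d=R.T@np.array([d[0],-d[1],-d[2]]); return o+d*(z-o[2])/d[2]
def ext(c,r,h,x,y,z):
    p=proj(c,cyl(r,h,x,y,z)); return np.r_[p.min(0),p.max(0)]
def fit(obs,r,h,z=0,x0=None):
    "obs: list of (cam, extent)"
    if x0 is None:
        c,e=obs[0]; x0=ray(c,((e[0]+e[2])/2,(e[1]+e[3])/2),z+h/2)[:2]
    f=lambda p:np.concatenate([ext(c,r,h,*p,z)-np.array(e) for c,e in obs])
    s=least_squares(f,x0,loss='soft_l1'); return s.x,np.round(f(s.x),1)
def yawaxes(yaw):
    a=np.radians(yaw); return np.array([np.cos(a),np.sin(a)]),np.array([np.sin(a),-np.cos(a)])
def plan(x,y,z,yaw=None):
    "turn first, then shift in tool axes"
    o=get_obs(); p=o['tool_pos']; y0=o['tool_rot'][2]; yaw=y0 if yaw is None else yaw
    ax,ay=yawaxes(yaw); d=np.array([x,y])-p[:2]
    print('at',np.round(p,4),np.round(o['tool_rot'],2),'turn_rz(tool)',round(-np.radians(yaw-y0),3),'shift mm',np.round(1000*np.array([d@ax,d@ay,p[2]-z]),1),'t',o['time_s'],'grip',round(o['grip_width'],4))
E
python3 - <<'E'
from h import *
C={n:read_camera(n) for n in('scene','top')}
for t,(r,h) in DIM.items():
    S={n:[d for d in silhouettes(n,t)] for n in C}
    for a in S['scene'] or [None]:
        for b in S['top'] or [None]:
            ob=[(C[n],np.array(d['extent'])) for n,d in(('top',b),('scene',a)) if d]
            if ob:
                x,e=fit(ob,r,h,.048 if t=='disc' else 0)
                if abs(e).max()<9: print(t,np.round(x,4),e)
# scale, knob, disc from top colour
c=C['top'];f=c['frame'].astype(int)
sub=f[145:182,372:415]; m=((sub.max(2)<60)).astype(np.uint8)
n,l,s,ce=cv2.connectedComponentsWithStats(m); i=1+s[1:,4].argmax(); print('disc px',ce[i]+[372,145],s[i],ray(c,ce[i]+[372,145],.05))
print('knob',ray(c,(403,184),.02)); print('scale',ray(c,(273,171),.03))
E
```

```text
ring_mid [0.4316 0.1364] [-0.2 -0.   0.3  1.2 -0.2 -0.   0.   3.1]
pot_mid [ 0.49  -0.402] [-1.1 -3.3 -0.3  0.5 -0.1 -1.  -0.9 -0.9]
cup_mid [0.4422 0.0093] [-0.6 -0.1  0.3  0.6 -3.7 -0.6  1.   1.8]
green_mid [ 0.3709 -0.2772] [ 0.1  1.2 -0.1 -1. ]
tin_mid [0.3472 0.2953] [-1.8 -2.4  1.  -0.4 -1.1 -5.4  2.  -2.3]
jar_mid [ 0.4375 -0.1527] [-0.1  0.9 -0.8 -0.1 -1.7  0.1  0.1  0.3]
disc px [392.23833544 161.99495586] [  5   2  32  31 793] [ 0.63362058 -0.19787829  0.05      ]
knob [ 0.56325819 -0.23713996  0.02      ]
scale [0.61462413 0.19762535 0.03      ]
```

Request:
play_rows --steps '[[[0.036,-0.024,0,0,0,0,0.087],[0.036,-0.024,0,0,0,0,0.087],[0.036,-0.024,0,0,0,0,0.087],[0.036,-0.024,0,0,0,0,0.087],[0.036,-0.024,0,0,0,0,0.087],[0.036,-0.024,0,0,0,0,0.087],[0.036,-0.024,0,0,0,0,0.087],[0.036,-0.024,0,0,0,0,0.087],[0.016,-0.04,0,0,0,0,0.087],[0.016,-0.04,0,0,0,0,0.087],[0.016,-0.04,0,0,0,0,0.087],[0.016,-0.04,0,0,0,0,0.087]]]'

```text
time_s: 3.3
tool_pos: [0.4424, -0.1278, 0.2227]
tool_rot: [180.0, -0.0, 23.9]
force: [0.7, 1.0, 0.4]
grip_width: 0.0868
grasp_force: 0.0
```

Request:
play_rows --steps '[[[0.016,-0.04,0,0,0,0,0.087],[0.016,-0.04,0,0,0,0,0.087],[0.016,-0.04,0,0,0,0,0.087],[0.016,-0.04,0,0,0,0,0.087],[0,0,0,0,0,-0.144,0.087],[0,0,0,0,0,-0.144,0.087],[0,0,0,0,0,-0.144,0.087],[0,0,0,0,0,-0.144,0.087],[0,0,0,0,0,-0.144,0.087],[0,0,0,0,0,-0.144,0.087],[0,0,0,0,0,-0.144,0.087],[0,0,0,0,0,-0.144,0.087]]]'

```text
time_s: 4.5
tool_pos: [0.4362, 0.0427, 0.2227]
tool_rot: [180.0, 0.0, 90.3]
force: [0.3, 0.3, 0.6]
grip_width: 0.0868
grasp_force: 0.0
```

```bash
python3 - <<'E'
from h import *
c=read_camera('wrist'); cv2.imwrite('pics/w1.png',c['frame'][:,:,::-1])
print(c['intrinsics'],c['view']); 
for d in silhouettes('wrist','ring_mid'): print(d['p'],d['extent'],fit([(c,d['extent'])],.032,.012))
for d in silhouettes('wrist','cup_mid'): print(d['p'],d['extent'],fit([(c,d['extent'])],.022,.095))
plan(.4316,.1364,.1,90)
E
```

```text
[[348.3905842    0.         321.04915527]
 [  0.         348.3905842  203.2505044 ]
 [  0.           0.           1.        ]] [[ 0.99998831  0.00444576  0.00190039 -0.43875236]
 [-0.00374623  0.96093816 -0.27673782 -0.00521327]
 [-0.00305647  0.27672746  0.96094358 -0.40082432]
 [ 0.          0.          0.          1.        ]]
0.67 [282.0, 45.8, 347.8, 115.5] (array([0.43190875, 0.13892508]), array([ 1.2,  1.1, -1.2, -1.6]))
0.79 [303.3, 181.8, 350.0, 254.3] (array([0.44349533, 0.00919902]), array([-1.5,  1. ,  1.5, -0.7]))
at [0.4362 0.0427 0.2227] [1.7998e+02 1.0000e-02 8.9780e+01] turn_rz(tool) -0.004 shift mm [ 93.7  -4.6 122.7] t 4.65 grip 0.0874
```

Request:
play_rows --steps '[[[0.024,-0.001,0,0,0,0,0.087],[0.024,-0.001,0,0,0,0,0.087],[0.024,-0.001,0,0,0,0,0.087],[0.023,-0.001,0,0,0,0,0.087],[0,0,0.03,0,0,0,0.087],[0,0,0.03,0,0,0,0.087],[0,0,0.03,0,0,0,0.087],[0,0,0.03,0,0,0,0.087],[0,0,0,0,0,0,0.087]]]'

```text
time_s: 5.55
tool_pos: [0.4291, 0.1368, 0.0992]
tool_rot: [-179.6, 0.1, 89.8]
force: [-0.8, -0.1, -0.1]
grip_width: 0.0868
grasp_force: 0.0
```

```bash
python3 - <<'E'
from h import *
c=read_camera('wrist'); cv2.imwrite('pics/w2.png',c['frame'][:,:,::-1])
for d in silhouettes('wrist','ring_mid'):
  x,e=fit([(c,d['extent'])],.032,.012);print(d['p'],d['extent'],x,e)
  plan(*x,.003,90)
E
```

```text
0.91 [278.3, 159.7, 366.2, 247.5] [0.4314498  0.13803908] [ 1.   1.1 -1.  -1.7]
at [0.4323 0.1378 0.103 ] [-1.7997e+02 -2.0000e-02  8.9840e+01] turn_rz(tool) -0.003 shift mm [  0.3  -0.9 100. ] t 5.65 grip 0.0873
```

View pics/w2.png

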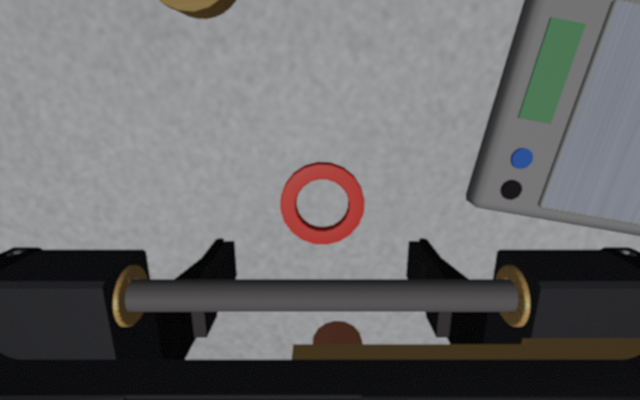

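The ring is centred at (322,203) between the open fingers, with nothing in the way.

Request:
play_rows --steps '[[[0,0,0.02,0,0,0,0.087],[0,0,0.02,0,0,0,0.087],[0,0,0.02,0,0,0,0.087],[0,0,0.015,0,0,0,0.087],[0,0,0.012,0,0,0,0.087],[0,0,0.007,0,0,0,0.087],[0,0,0.004,0,0,0,0.087],[0,0,0,0,0,0,0.087],[0,0,0,0,0,0,0.06],[0,0,0,0,0,0,0.06],[0,0,0,0,0,0,0.06],[0,0,0,0,0,0,0.06]]]' --force 15

```text
time_s: 6.85
tool_pos: [0.4323, 0.1376, 0.0047]
tool_rot: [180.0, 0.0, 89.9]
force: [-0.7, 0.4, 2.0]
grip_width: 0.0642
grasp_force: 7.1
```

Request:
play_rows --steps '[[[0,0,0,0,0,0,0.05],[0,0,0,0,0,0,0.05],[0,0,0,0,0,0,0.05]]]'

```text
time_s: 7.15
tool_pos: [0.4323, 0.1376, 0.0047]
tool_rot: [180.0, 0.0, 89.9]
force: [-1.5, 0.2, 4.1]
grip_width: 0.0638
grasp_force: 15.0
```

Request:
play_rows --steps '[[[0,0,-0.01,0,0,0,0.05],[0,0,-0.03,0,0,0,0.05],[0,0,-0.035,0,0,0,0.05],[0,0,-0.035,0,0,0,0.05],[0,0,-0.035,0,0,0,0.05],[0,0,-0.035,0,0,0,0.05],[0,0,-0.03,0,0,0,0.05],[-0.02,0.01,0,0,0,0,0.05],[-0.035,0.017,0,0,0,0,0.05],[-0.038,0.0185,0,0,0,0,0.05],[-0.038,0.0185,0,0,0,0,0.05],[-0.038,0.0185,0,0,0,0,0.05]]]'

```text
time_s: 8.35
tool_pos: [0.5151, -0.0328, 0.2151]
tool_rot: [179.9, 0.0, 90.0]
force: [0.7, 0.4, 0.4]
grip_width: 0.0634
grasp_force: 15.0
```

Request:
play_rows --steps '[[[-0.038,0.0185,0,0,0,0,0.05],[-0.038,0.0185,0,0,0,0,0.05],[-0.038,0.0185,0,0,0,0,0.05],[-0.038,0.0185,0,0,0,0,0.05],[-0.038,0.0185,0,0,0,0,0.05],[-0.035,0.017,0,0,0,0,0.05],[-0.02,0.01,0,0,0,0,0.05],[0,0,0,0,0,0,0.05]]]'

```text
time_s: 9.15
tool_pos: [0.6336, -0.2813, 0.2135]
tool_rot: [-180.0, 0.1, 89.6]
force: [-0.3, -0.3, -1.1]
grip_width: 0.064
grasp_force: 15.0
```

```bash
python3 - <<'E'
from h import *
c=read_camera('wrist'); cv2.imwrite('pics/w3.png',c['frame'][:,:,::-1])
for d in silhouettes('wrist','disc'):
  print(d['p'],d['extent'],fit([(c,d['extent'])],.055,.002,.048))
plan(.634,-.198,.06,90)
E
```

```text
0.61 [235.1, 0.0, 400.9, 174.5] (array([ 0.62738765, -0.17964187]), array([ 12.8,   1.1, -27.3, -39.3]))
at [ 0.6337 -0.2763  0.2143] [-1.7998e+02 -8.0000e-02  8.9920e+01] turn_rz(tool) -0.001 shift mm [ 78.3   0.3 154.3] t 9.25 grip 0.0638
```

View pics/w3.png

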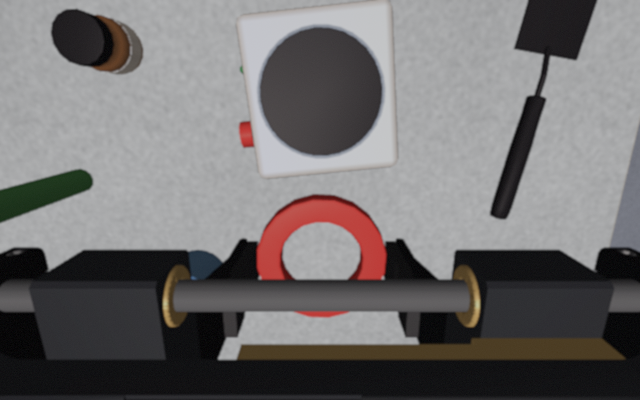

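The plate is at (318,88) with the disc at (321,91), and the ring is held level at (321,256).

```bash
cat >> h.py <<'E'
def fitpts(c,pts,r,z,x0):
    "circle of radius r (free by 8%) at height z through contour pixels"
    W=np.array([ray(c,p,z)[:2] for p in pts])
    s=least_squares(lambda q:np.hypot(*(W-q[:2]).T)-q[2],[*x0,r],loss='soft_l1',f_scale=.001)
    return np.round(s.x,4)
def contour(m,near):
    cs,_=cv2.findContours(m.astype(np.uint8),cv2.RETR_EXTERNAL,cv2.CHAIN_APPROX_NONE)
    return max((k for k in cs if cv2.pointPolygonTest(k,near,False)>=0),key=cv2.contourArea)[:,0,:].astype(float)
E
python3 - <<'E'
from h import *
c=read_camera('wrist'); f=c['frame'].astype(int)
m=f.max(2)<95; k=contour(m,(321,91)); print(k.min(0),k.max(0)); print('disc',fitpts(c,k,.055,.05,(.63,-.2)))
P=np.mean([get_obs()['tool_pos'] for _ in range(5)],0)
red=(f[:,:,0]>110)&(f[:,:,1]<90)
red[285:]=0
k=contour(red,(321,208)); k=k[(k[:,1]<235)]
print(k.min(0),k.max(0)); print('ring top',fitpts(c,k,.032,P[2]+.008,P[:2]),P)
E
```

```text
[262.  35.] [381. 160.]
disc [ 0.636  -0.1985  0.0535]
[263. 199.] [380. 234.]
ring top [ 0.6355 -0.2766  0.0324] [ 0.63386905 -0.27518003  0.21464485]
```

Request:
play_rows --steps '[[[0.018,0.0005,0,0,0,0,0.05],[0.03,0,0,0,0,0,0.05],[0.02,0,0,0,0,0,0.05],[0.01,0,0,0,0,0,0.05],[0,0,0.02,0,0,0,0.05],[0,0,0.03,0,0,0,0.05],[0,0,0.03,0,0,0,0.05],[0,0,0.03,0,0,0,0.05],[0,0,0.02,0,0,0,0.05],[0,0,0.013,0,0,0,0.05],[0,0,0.008,0,0,0,0.05],[0,0,0,0,0,0,0.05]]]'

```text
time_s: 10.5
tool_pos: [0.6341, -0.1984, 0.063]
tool_rot: [-179.9, -0.0, 90.0]
force: [-0.6, 0.3, -0.3]
grip_width: 0.0639
grasp_force: 15.0
```

```bash
python3 - <<'E'
from h import *
plan(.634,-.198,.055,90)
E
```

```text
at [ 0.6341 -0.1984  0.063 ] [-179.95   -0.     89.96] turn_rz(tool) -0.001 shift mm [ 0.4 -0.1  8. ] t 10.5 grip 0.0639
```

Request:
play_rows --steps '[[[0,0,0.004,0,0,0,0.05],[0,0,0.003,0,0,0,0.05],[0,0,0.001,0,0,0,0.05],[0,0,0,0,0,0,0.05]]]'

```text
time_s: 10.9
tool_pos: [0.6346, -0.1986, 0.0558]
tool_rot: [180.0, 0.0, 89.9]
force: [1.1, -0.0, -0.6]
grip_width: 0.0636
grasp_force: 15.0
```

Request:
play_rows --steps '[[[0,0,0,0,0,0,0.07],[0,0,0,0,0,0,0.087],[0,0,0,0,0,0,0.087],[0,0,0,0,0,0,0.087],[0,0,-0.01,0,0,0,0.087],[0,0,-0.03,0,0,0,0.087],[0,0,-0.04,0,0,0,0.087],[0,0,-0.04,0,0,0,0.087],[0,0,-0.04,0,0,0,0.087]]]'

```text
time_s: 11.8
tool_pos: [0.6344, -0.1984, 0.2181]
tool_rot: [180.0, 0.0, 90.0]
force: [0.4, -0.1, 0.0]
grip_width: 0.0871
grasp_force: 0.0
```

```bash
python3 - <<'E'
from h import *
c=read_camera('wrist'); cv2.imwrite('pics/w4.png',c['frame'][:,:,::-1]); f=c['frame'].astype(int)
for d in silhouettes('wrist','ring_mid'):
  print(d['p'],d['extent'],fit([(c,d['extent'])],.032,.012,.05))
for d in silhouettes('wrist','pot_mid'):
  print(d['p'],d['extent'],fit([(c,d['extent'])],.032,.06))
plan(.49,-.402,.2,90)
E
```

```text
0.91 [287.7, 149.6, 356.9, 218.1] (array([ 0.63787731, -0.19758297]), array([ 0.4,  0. , -0.4, -0.1]))
0.66 [185.9, 313.6, 230.3, 360.8] (array([ 0.51753437, -0.40276131]), array([-1.7, -3.5, 22.2, 29.3]))
at [ 0.6366 -0.1988  0.2205] [1.7956e+02 1.4000e-01 8.9950e+01] turn_rz(tool) -0.001 shift mm [-203.2 -146.6   20.5] t 11.95 grip 0.0872
```

View pics/w4.png

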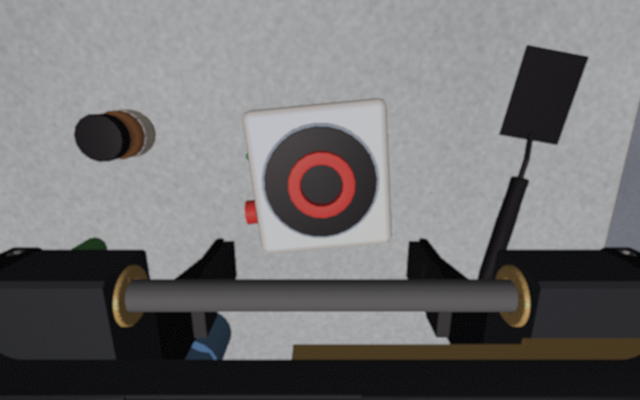

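The ring lies centred on the disc ((322,185) against (321,180), with the offset explained by parallax). Next is the pot.

Request:
play_rows --steps '[[[-0.015,-0.011,0,0,0,0,0.087],[-0.027,-0.02,0,0,0,0,0.087],[-0.035,-0.025,0,0,0,0,0.087],[-0.035,-0.025,0,0,0,0,0.087],[-0.035,-0.025,0,0,0,0,0.087],[-0.03,-0.022,0,0,0,0,0.087],[-0.018,-0.013,0,0,0,0,0.087],[-0.008,-0.006,0.02,0,0,0,0.087],[0,0,0.03,0,0,0,0.087],[0,0,0,0,0,0,0.087]]]'

```text
time_s: 12.95
tool_pos: [0.482, -0.4008, 0.1594]
tool_rot: [-179.5, -0.4, 89.8]
force: [-0.7, 0.3, -1.1]
grip_width: 0.0873
grasp_force: 0.0
```

```bash
python3 - <<'E'
from h import *
c=read_camera('wrist'); cv2.imwrite('pics/w5.png',c['frame'][:,:,::-1]); f=c['frame'].astype(int)
for d in silhouettes('wrist','pot_mid'):
  x,e=fit([(c,d['extent'])],.032,.06);print(d['p'],d['extent'],x,e)
  plan(*x,.02,90)
E
```

```text
0.64 [290.6, 154.0, 371.7, 240.0] [ 0.49106918 -0.40018732] [-0.5 -1.7  0.5  1.6]
at [ 0.4856 -0.4013  0.1643] [-1.7984e+02 -1.2000e-01  8.9900e+01] turn_rz(tool) -0.002 shift mm [  1.1   5.4 144.3] t 13.05 grip 0.087
0.57 [414.1, 0.0, 635.6, 40.7] [ 0.6670737  -0.29095438] [83.7 -1.2 -1.3 59.5]
at [ 0.4856 -0.4013  0.1643] [-1.7984e+02 -1.2000e-01  8.9900e+01] turn_rz(tool) -0.002 shift mm [110.4 181.5 144.3] t 13.05 grip 0.087
```

View pics/w5.png

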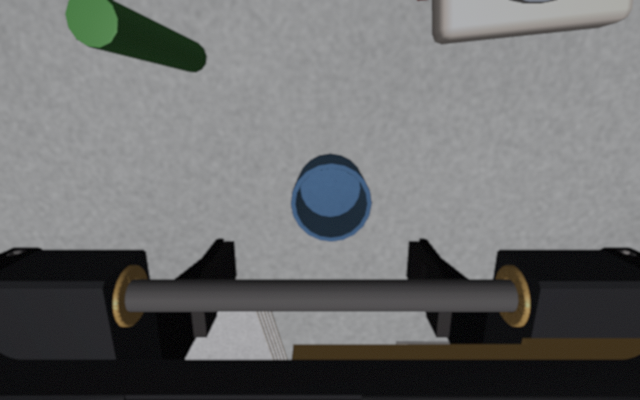

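The pot is at (331,202), about 6 mm to +y of the tool's centre line; the green stick is clear.

Request:
play_rows --steps '[[[0.001,0.006,0.01,0,0,0,0.087],[0,0,0.025,0,0,0,0.087],[0,0,0.025,0,0,0,0.087],[0,0,0.025,0,0,0,0.087],[0,0,0.025,0,0,0,0.087],[0,0,0.02,0,0,0,0.087],[0,0,0.01,0,0,0,0.087],[0,0,0.004,0,0,0,0.087],[0,0,0,0,0,0,0.087],[0,0,0,0,0,0,0.06],[0,0,0,0,0,0,0.05],[0,0,0,0,0,0,0.05]]]' --force 20

```text
time_s: 14.25
tool_pos: [0.4932, -0.4009, 0.0225]
tool_rot: [180.0, 0.1, 89.9]
force: [-2.1, 0.6, 1.3]
grip_width: 0.0708
grasp_force: 0.9
```

Request:
play_rows --steps '[[[0,0,0,0,0,0,0.05],[0,0,0,0,0,0,0.05],[0,0,0,0,0,0,0.05]]]'

```text
time_s: 14.55
tool_pos: [0.4928, -0.401, 0.0222]
tool_rot: [-180.0, 0.0, 89.9]
force: [-3.1, -0.2, 5.9]
grip_width: 0.0643
grasp_force: 20.2
```

```bash
python3 - <<'E'
from h import *
plan(.636,-.278,.22,90)
E
```

```text
at [ 0.4928 -0.401   0.0222] [-1.7997e+02  4.0000e-02  8.9920e+01] turn_rz(tool) -0.001 shift mm [ 123.   143.2 -197.8] t 14.55 grip 0.0643
```

Request:
play_rows --steps '[[[0,0,-0.01,0,0,0,0.05],[0,0,-0.028,0,0,0,0.05],[0,0,-0.035,0,0,0,0.05],[0,0,-0.035,0,0,0,0.05],[0,0,-0.035,0,0,0,0.05],[0,0,-0.035,0,0,0,0.05],[0.005,0.005,-0.02,0,0,0,0.05],[0.015,0.017,0,0,0,0,0.05],[0.025,0.029,0,0,0,0,0.05],[0.03,0.036,0,0,0,0,0.05],[0.028,0.033,0,0,0,0,0.05],[0.02,0.023,0,0,0,0,0.05]]]'

```text
time_s: 15.75
tool_pos: [0.6391, -0.2733, 0.2195]
tool_rot: [179.9, -0.1, 90.2]
force: [0.1, 0.9, -0.1]
grip_width: 0.0646
grasp_force: 20.2
```

Request:
play_rows --steps '[[[0,0,0,0,0,0,0.05],[0,0,0,0,0,0,0.05]]]'

```text
time_s: 15.95
tool_pos: [0.6371, -0.276, 0.2191]
tool_rot: [-180.0, -0.0, 90.1]
force: [-0.9, -0.2, -2.0]
grip_width: 0.0644
grasp_force: 20.2
```

```bash
python3 - <<'E'
from h import *
c=read_camera('wrist'); cv2.imwrite('pics/w6.png',c['frame'][:,:,::-1]); f=c['frame'].astype(int)
for d in silhouettes('wrist','ring_mid'): print('ring',d['p'],d['extent'],fit([(c,d['extent'])],.032,.012,.05))
z=np.mean([get_obs()['tool_pos'][2] for _ in range(5)])
for d in silhouettes('wrist','pot_mid'):
  print('pot',d['p'],d['extent'],fit([(c,d['extent'])],.032,.06,z-.022))
  k=contour(d['pixels'],(321,float(d['extent'][1]+8))); k=k[k[:,1]<245]; print(k.min(0),k.max(0))
plan(.636,-.198,.084,90)
E
```

```text
ring 0.86 [283.8, 59.1, 357.1, 138.0] (array([ 0.63860577, -0.19772545]), array([ 0.2,  1.1, -0.2, -1.6]))
pot 0.79 [242.7, 187.4, 398.6, 343.6] (array([ 0.63880969, -0.27542402]), array([-2.2, -2.4,  2.2, 19.9]))
[258. 186.] [384. 244.]
at [ 0.6354 -0.2793  0.2195] [-1.7997e+02  6.0000e-02  8.9810e+01] turn_rz(tool) -0.003 shift mm [ 81.3   0.6 135.5] t 16.1 grip 0.0647
```

View pics/w6.png

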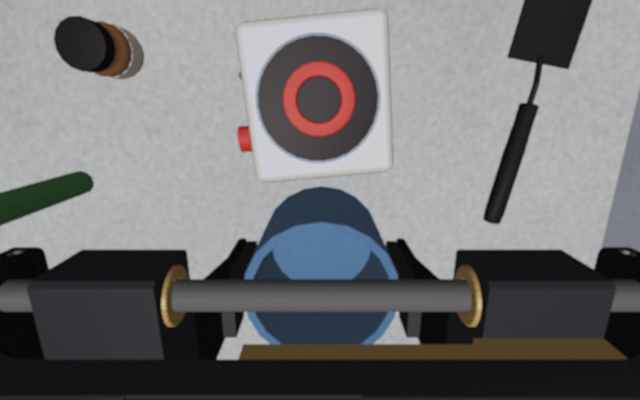

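The ring is at (320,98), and the pot hangs straight in the grip at (321,285), level.

Request:
play_rows --steps '[[[0.015,-0.001,0,0,0,0,0.05],[0.03,0,0,0,0,0,0.05],[0.024,0,0,0,0,0,0.05],[0.01,0,0,0,0,0,0.05],[0,0,0.02,0,0,0,0.05],[0,0,0.03,0,0,0,0.05],[0,0,0.03,0,0,0,0.05],[0,0,0.025,0,0,0,0.05],[0,0,0.015,0,0,0,0.05],[0,0,0.008,0,0,0,0.05],[0,0,0,0,0,0,0.05],[0,0,0,0,0,0,0.05]]]'

```text
time_s: 17.3
tool_pos: [0.6363, -0.1989, 0.0929]
tool_rot: [179.9, 0.0, 89.9]
force: [0.4, -0.2, -0.8]
grip_width: 0.0648
grasp_force: 20.2
```

```bash
python3 - <<'E'
from h import *
for _ in range(4):
  read_camera('top'); plan(.6343,-.1985,.085,90)
E
```

```text
at [ 0.6365 -0.1989  0.0932] [1.7985e+02 5.0000e-02 8.9940e+01] turn_rz(tool) -0.001 shift mm [ 0.4 -2.2  8.2] t 17.35 grip 0.0648
at [ 0.6366 -0.1988  0.0933] [1.7985e+02 5.0000e-02 8.9940e+01] turn_rz(tool) -0.001 shift mm [ 0.3 -2.3  8.3] t 17.4 grip 0.0645
at [ 0.6364 -0.1988  0.0931] [1.7986e+02 5.0000e-02 8.9940e+01] turn_rz(tool) -0.001 shift mm [ 0.3 -2.1  8.1] t 17.45 grip 0.0646
at [ 0.6362 -0.1988  0.0929] [1.7989e+02 4.0000e-02 8.9940e+01] turn_rz(tool) -0.001 shift mm [ 0.3 -1.9  7.9] t 17.5 grip 0.0647
```

Request:
play_rows --steps '[[[0,-0.0015,0.004,0,0,0,0.05],[0,0,0.003,0,0,0,0.05],[0,0,0.001,0,0,0,0.05],[0,0,0.001,0,0,0,0.05],[0,0,0,0,0,0,0.05],[0,0,0,0,0,0,0.05]]]'

```text
time_s: 18.1
tool_pos: [0.6339, -0.1986, 0.0842]
tool_rot: [-180.0, 0.0, 89.9]
force: [-3.6, 1.0, 6.5]
grip_width: 0.0646
grasp_force: 20.2
```

Request:
play_rows --steps '[[[0,0,0,0,0,0,0.07],[0,0,0,0,0,0,0.087],[0,0,0,0,0,0,0.087],[0,0,0,0,0,0,0.087],[0,0,-0.01,0,0,0,0.087],[0,0,-0.03,0,0,0,0.087],[0,0,-0.04,0,0,0,0.087],[0,0,-0.04,0,0,0,0.087],[0,0,-0.04,0,0,0,0.087],[0,0,0,0,0,0,0.087]]]'

```text
time_s: 19.1
tool_pos: [0.6373, -0.1989, 0.2509]
tool_rot: [179.3, 0.2, 89.9]
force: [-0.4, -0.3, 0.9]
grip_width: 0.0868
grasp_force: 0.0
```

```bash
python3 - <<'E'
from h import *
c=read_camera('wrist'); cv2.imwrite('pics/w7.png',c['frame'][:,:,::-1]); f=c['frame'].astype(int)
for n,a in (('ring_mid',(.032,.012,.05)),('pot_mid',(.032,.06,.062)),('disc',(.055,.002,.048))):
  for d in silhouettes('wrist',n): print(n,d['p'],d['extent'],fit([(c,d['extent'])],*a))
plan(.442,.009,.22,90)
E
```

```text
pot_mid 0.55 [277.8, 152.0, 350.6, 227.9] (array([ 0.63515814, -0.20096763]), array([-0.7, -2.7,  0.7,  2.5]))
disc 0.79 [243.2, 96.3, 385.4, 238.8] (array([ 0.6225249 , -0.17414682]), array([  5.9,   1.2, -30.3, -35.2]))
at [ 0.6333 -0.1985  0.2414] [-1.7989e+02 -2.0000e-02  8.9950e+01] turn_rz(tool) -0.001 shift mm [ 207.5 -191.3   21.4] t 19.3 grip 0.0868
```

View pics/w7.png

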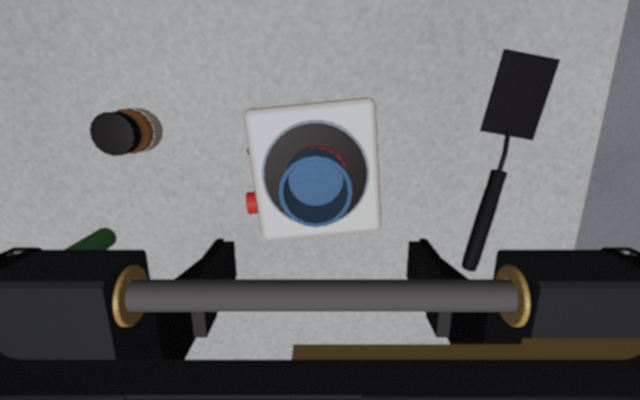

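The pot at (315,188) sits on the ring with only a sliver of red showing at the upper right. I'll measure again now that the arm is still.

```bash
python3 - <<'E'
from h import *
c=read_camera('wrist'); f=c['frame'].astype(int)
for d in silhouettes('wrist','pot_mid'): print('pot',d['p'],d['extent'],fit([(c,d['extent'])],.032,.06,.062))
# blue/dark region and red sliver in world at heights
b=(f[:,:,2]>f[:,:,0]+25); k=contour(b,(315,190)); print(k.min(0),k.max(0),'rim',fitpts(c,k[k[:,1]>190],.032,.122,(.635,-.2)))
red=(f[:,:,0]>f[:,:,1]+30)&(np.abs(np.indices(f.shape[:2])[1]-315)<45)&(np.abs(np.indices(f.shape[:2])[0]-180)<60)
ys,xs=np.nonzero(red);o=np.argsort(xs); print([(int(xs[i]),int(ys[i])) for i in o][:60])
W=np.array([ray(c,(x,y),.062)[:2] for x,y in zip(xs,ys)])
for ctr in ((.6345,-.1985),(.638,-.1977)): print(np.round(np.hypot(*(W-ctr).T).max()*1000,1))
m=f.max(2)<100; kk=contour(m|b|red,(315,190)); print(kk.min(0),kk.max(0)); kk=kk[kk[:,1]<175]; print('disc',fitpts(c,kk,.055,.05,(.635,-.2)))
o=get_obs();print(o['tool_pos'],o['tool_rot'])
E
```

```text
pot 0.6 [282.3, 150.2, 361.0, 233.7] (array([ 0.63566385, -0.19948179]), array([ 1.1, -0. , -1.1, -0. ]))
[284. 152.] [360. 231.] rim [ 0.6359 -0.1969  0.0319]
[(307, 152), (308, 152), (309, 151), (309, 152), (310, 151), (311, 150), (312, 150), (313, 150), (314, 150), (314, 149), (315, 150), (315, 149), (316, 149), (316, 150), (317, 149), (317, 148), (317, 150), (318, 150), (318, 148), (318, 149), (319, 149), (319, 150), (319, 148), (320, 149), (320, 148), (321, 148), (321, 149), (322, 148), (322, 149), (323, 149), (323, 148), (324, 148), (324, 149), (325, 150), (325, 148), (325, 149), (326, 148), (326, 150), (326, 149), (327, 148), (327, 149), (327, 150), (328, 150), (328, 149), (328, 151), (328, 148), (329, 148), (329, 150), (329, 149), (329, 151), (330, 151), (330, 148), (330, 150), (330, 149), (331, 150), (331, 149), (331, 151), (332, 151), (332, 149), (332, 150)]
35.0
33.0
[270. 125.] [374. 231.]
disc [ 0.6359 -0.1979  0.0535]
[ 0.63307615 -0.19844193  0.24073124] [-1.79831644e+02 -4.46867385e-02  8.99462659e+01]
```

Request:
play_rows --steps '[[[0.015,-0.014,0,0,0,0,0.087],[0.028,-0.026,0,0,0,0,0.087],[0.034,-0.031,0,0,0,0,0.087],[0.034,-0.031,0,0,0,0,0.087],[0.034,-0.031,0,0,0,0,0.087],[0.03,-0.028,0,0,0,0,0.087],[0.02,-0.019,0,0,0,0,0.087],[0.012,-0.011,0.01,0,0,0,0.087],[0,0,0.02,0,0,0,0.087],[0,0,0,0,0,0,0.087],[0,0,0,0,0,0,0.087]]]'

```text
time_s: 20.5
tool_pos: [0.4427, 0.0084, 0.2121]
tool_rot: [-179.9, -0.0, 89.9]
force: [-0.2, 0.3, 0.0]
grip_width: 0.0877
grasp_force: 0.0
```

```bash
python3 - <<'E'
from h import *
read_camera('top');c=read_camera('wrist'); cv2.imwrite('pics/w8.png',c['frame'][:,:,::-1])
for d in silhouettes('wrist','cup_mid'):
  x,e=fit([(c,d['extent'])],.022,.095);print(d['p'],d['extent'],x,e); plan(*x,.065,90)
for d in silhouettes('wrist','purple_mid'):
  print(d['p'],d['extent'],fit([(c,d['extent'])],.013,.135))
E
```

```text
0.79 [293.1, 150.2, 344.9, 222.7] [0.44368637 0.00904872] [-0.6  3.7  0.6 -1.2]
at [0.4438 0.0084 0.2131] [ 1.7996e+02 -2.0000e-02  8.9910e+01] turn_rz(tool) -0.002 shift mm [ 7.000e-01 -1.000e-01  1.481e+02] t 20.65 grip 0.0868
0.86 [442.8, 166.4, 542.0, 235.0] (array([0.5921892 , 0.00330265]), array([ 0.1,  0.7, -0.1, -0.5]))
0.59 [296.7, 311.2, 339.4, 346.0] (array([ 0.44268574, -0.09386655]), array([  5.1, -61.1,  -5.2,   1.1]))
```

View pics/w8.png

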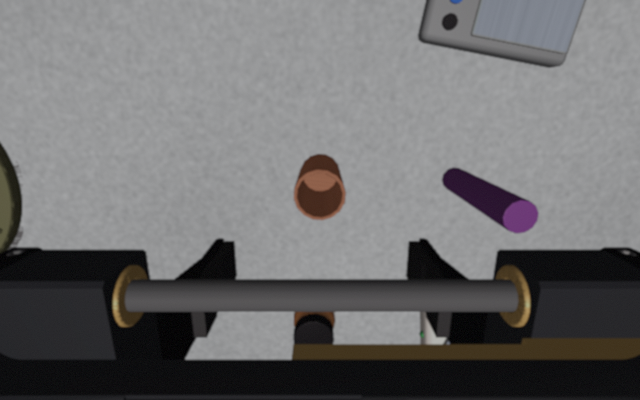

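The cup at (320,195) is centred under the gripper; purple at (480,190) is clear.

Request:
play_rows --steps '[[[0,-0.001,0.015,0,0,0,0.087],[0,0,0.025,0,0,0,0.087],[0,0,0.03,0,0,0,0.087],[0,0,0.03,0,0,0,0.087],[0,0,0.025,0,0,0,0.087],[0,0,0.015,0,0,0,0.087],[0,0,0.007,0,0,0,0.07],[0,0,0,0,0,0,0.06],[0,0,0,0,0,0,0.05],[0,0,0,0,0,0,0.04],[0,0,0,0,0,0,0.035],[0,0,0,0,0,0,0.035]]]' --force 15

```text
time_s: 21.9
tool_pos: [0.4426, 0.0086, 0.0661]
tool_rot: [179.9, 0.0, 89.9]
force: [0.7, 0.1, 0.5]
grip_width: 0.0469
grasp_force: 0.0
```

Request:
play_rows --steps '[[[0,0,0,0,0,0,0.035],[0,0,0,0,0,0,0.035],[0,0,0,0,0,0,0.035],[0,0,0,0,0,0,0.035]]]'

```text
time_s: 22.3
tool_pos: [0.4424, 0.0086, 0.0659]
tool_rot: [180.0, 0.0, 89.9]
force: [-0.7, 0.7, 5.6]
grip_width: 0.0436
grasp_force: 15.0
```

```bash
python3 - <<'E'
from h import *
plan(.634,-.278,.25,90)
E
```

```text
at [0.4424 0.0086 0.0659] [1.7998e+02 2.0000e-02 8.9940e+01] turn_rz(tool) -0.001 shift mm [-286.6  191.6 -184.1] t 22.3 grip 0.0436
```

Request:
play_rows --steps '[[[0,0,-0.01,0,0,0,0.035],[0,0,-0.025,0,0,0,0.035],[0,0,-0.035,0,0,0,0.035],[0,0,-0.035,0,0,0,0.035],[0,0,-0.035,0,0,0,0.035],[0,0,-0.035,0,0,0,0.035],[0,0,-0.02,0,0,0,0.035],[-0.012,0.011,0,0,0,0,0.035],[-0.024,0.022,0,0,0,0,0.035],[-0.03,0.028,0,0,0,0,0.035],[-0.03,0.028,0,0,0,0,0.035],[-0.03,0.028,0,0,0,0,0.035]]]'

```text
time_s: 23.5
tool_pos: [0.5596, -0.1196, 0.2588]
tool_rot: [-179.9, -0.0, 89.9]
force: [-0.1, 0.3, -0.0]
grip_width: 0.0435
grasp_force: 15.0
```

Request:
play_rows --steps '[[[-0.03,0.028,0,0,0,0,0.035],[-0.024,0.022,0,0,0,0,0.035],[-0.018,0.016,0,0,0,0,0.035],[-0.009,0.008,0,0,0,0,0.035],[0,0,0.02,0,0,0,0.035],[0,0,0.025,0,0,0,0.035],[0,0,0.015,0,0,0,0.035],[0,0,0,0,0,0,0.035],[0,0,0,0,0,0,0.035]]]'

```text
time_s: 24.4
tool_pos: [0.6329, -0.1984, 0.2007]
tool_rot: [-180.0, -0.0, 90.0]
force: [0.2, 0.6, 0.3]
grip_width: 0.0435
grasp_force: 15.0
```

```bash
python3 - <<'E'
from h import *
read_camera('top');c=read_camera('wrist');s=read_camera('scene'); t=read_camera('top')
o=get_obs(); z=o['tool_pos'][2]-.066
big=np.vstack([cv2.resize(c['frame'][140:400,160:480],(640,520))]); cv2.imwrite('pics/w9.png',big[:,:,::-1])
cv2.imwrite('pics/s9.png',cv2.resize(s['frame'][130:280,120:300],(720,600),interpolation=2)[:,:,::-1])
for n in('pot_mid','cup_mid'):
  for d in silhouettes('scene',n): print('scene',n,d['p'],d['extent'])
print('pred scene pot',ext(s,.032,.06,.634,-.1985,.062),'cup',ext(s,.022,.095,.634,-.1985,z))
plan(.634,-.1985,.134,90)
E
```

```text
scene pot_mid 0.93 [188.4, 201.6, 219.2, 233.5]
scene cup_mid 0.67 [189.4, 164.8, 208.5, 205.2]
pred scene pot [187.29967153 197.06031556 216.92411702 232.51474578] cup [184.79891729 162.80444288 209.42952801 206.57144976]
at [ 0.6334 -0.1986  0.2016] [1.7991e+02 4.0000e-02 8.9940e+01] turn_rz(tool) -0.001 shift mm [ 0.1  0.6 67.6] t 24.7 grip 0.0435
```

View pics/w9.png

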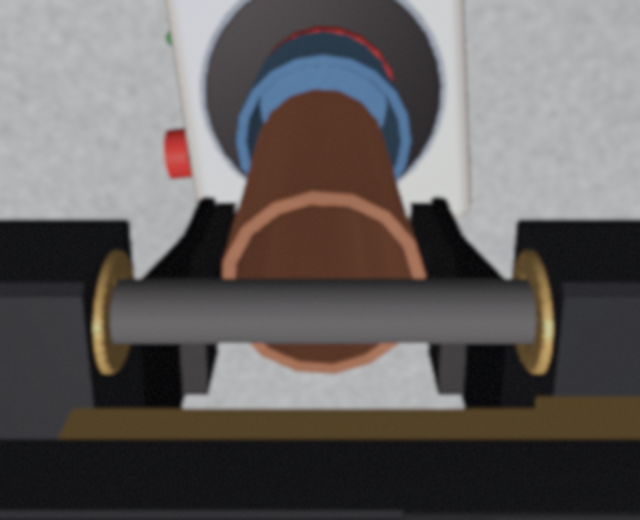

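View pics/s9.png

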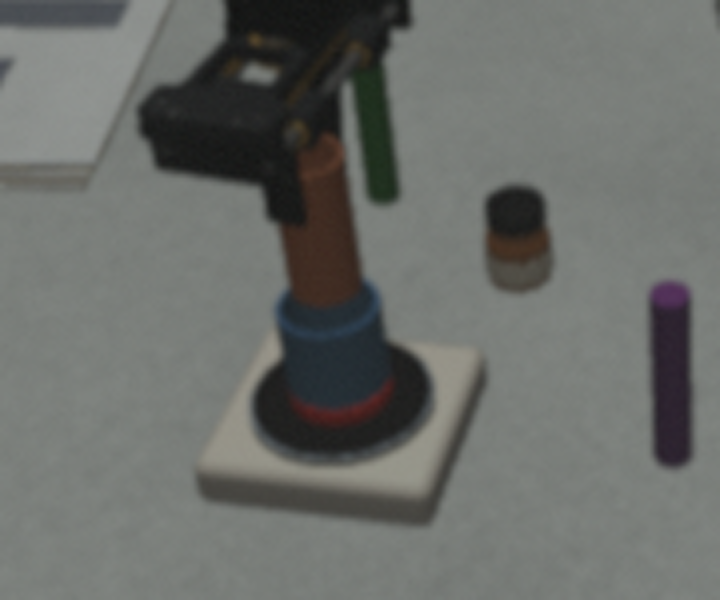

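The wrist crop shows the cup's foot (about x 322) centred on the pot's rim (324); the scene crop shows the pot squarely on the ring. Next I lower the cup.

Request:
play_rows --steps '[[[0,0.0005,0.01,0,0,0,0.035],[0,0,0.015,0,0,0,0.035],[0,0,0.015,0,0,0,0.035],[0,0,0.012,0,0,0,0.035],[0,0,0.008,0,0,0,0.035],[0,0,0.004,0,0,0,0.035],[0,0,0.002,0,0,0,0.035],[0,0,0.001,0,0,0,0.035],[0,0,0,0,0,0,0.035],[0,0,0,0,0,0,0.035]]]'

```text
time_s: 25.7
tool_pos: [0.6338, -0.1986, 0.1341]
tool_rot: [179.9, 0.0, 89.9]
force: [0.2, -0.1, -1.3]
grip_width: 0.0435
grasp_force: 15.0
```

Request:
play_rows --steps '[[[0,0,0.001,0,0,0,0.035],[0,0,0.0005,0,0,0,0.035],[0,0,0,0,0,0,0.035]]]'

```text
time_s: 26.0
tool_pos: [0.6338, -0.1987, 0.133]
tool_rot: [179.9, 0.0, 89.9]
force: [-0.3, 0.4, 3.9]
grip_width: 0.0434
grasp_force: 15.0
```

Request:
play_rows --steps '[[[0,0,0,0,0,0,0.055],[0,0,0,0,0,0,0.07],[0,0,0,0,0,0,0.087],[0,0,0,0,0,0,0.087],[0,0,0,0,0,0,0.087],[0,0,-0.01,0,0,0,0.087],[0,0,-0.03,0,0,0,0.087],[0,0,-0.035,0,0,0,0.087],[0,0,-0.035,0,0,0,0.087],[0,0,-0.025,0,0,0,0.087],[0,0,0,0,0,0,0.087],[0,0,0,0,0,0,0.087]]]'

```text
time_s: 27.2
tool_pos: [0.6337, -0.1985, 0.268]
tool_rot: [179.9, 0.0, 90.0]
force: [0.9, 0.2, 0.3]
grip_width: 0.0867
grasp_force: 0.0
```

```bash
python3 - <<'E'
from h import *
read_camera('wrist');c=read_camera('wrist');s=read_camera('scene'); t=read_camera('top')
cv2.imwrite('pics/w10.png',c['frame'][:,:,::-1])
for n,a in (('cup_mid',(.022,.095,.067)),('pot_mid',(.032,.06,.062))):
  for d in silhouettes('wrist',n): print(n,d['p'],d['extent'],fit([(c,d['extent'])],*a))
f=c['frame'].astype(int)
for a in silhouettes('scene','yellow_mid'):
  for b in silhouettes('top','yellow_mid'):
    for r,h in ((.013,.135),(.018,.18)):
      x,e=fit([(t,b['extent']),(s,a['extent'])],r,h); 
      if abs(e).max()<12: print('yel',r,a['extent'],b['extent'],x,e)
plan(.5,.42,.28,90)
E
```

```text
cup_mid 0.64 [293.1, 159.1, 348.5, 225.8] (array([ 0.63493857, -0.19813041]), array([ 0. , -3.2, -0. ,  1.3]))
pot_mid 0.72 [283.8, 146.6, 357.7, 210.2] (array([ 0.6349149 , -0.18808154]), array([  1.3, -10.7,  -1.3,   2. ]))
yel 0.013 [474.7, 190.2, 505.8, 248.7] [166.2, 214.7, 194.5, 225.7] [0.45552418 0.49947535] [ 1.1  0.7 -5.6 -1.   2.5  8.4 -4.4 -3.5]
yel 0.018 [474.7, 190.2, 505.8, 248.7] [166.2, 214.7, 194.5, 225.7] [0.4593546  0.49189654] [-3.4 -3.  -1.8 -0.7 -2.4 -6.9 -0.2 -1.6]
yel 0.013 [446.1, 210.9, 469.4, 256.0] [196.0, 196.2, 213.4, 208.9] [0.51406398 0.41903292] [-2.4 -0.4 -0.7 -2.  -0.1 -2.9 -1.  -0.6]
at [ 0.6333 -0.1985  0.2665] [-1.7995e+02 -1.0000e-02  8.9940e+01] turn_rz(tool) -0.001 shift mm [ 618.5 -133.3  -13.5] t 27.65 grip 0.0872
```

View pics/w10.png

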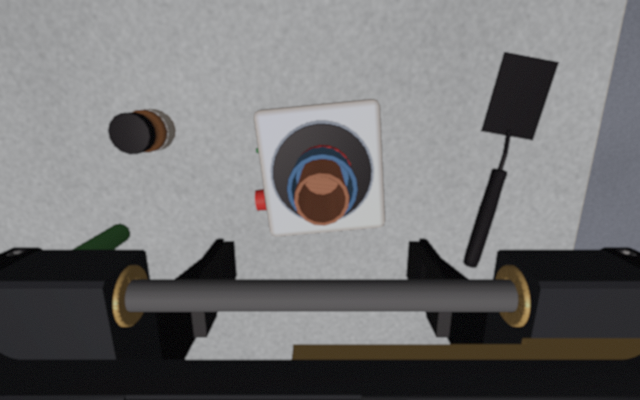

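The cup stands inside the pot, at (321,193). Next is the small yellow stick near (0.514, 0.419).

Request:
play_rows --steps '[[[0.02,-0.004,0,0,0,0,0.087],[0.035,-0.007,0,0,0,0,0.087],[0.045,-0.009,0,0,0,0,0.087],[0.045,-0.009,0,0,0,0,0.087],[0.045,-0.009,0,0,0,0,0.087],[0.045,-0.009,0,0,0,0,0.087],[0.045,-0.009,0,0,0,0,0.087],[0.045,-0.009,0,0,0,0,0.087],[0.045,-0.009,0,0,0,0,0.087],[0.045,-0.009,0,0,0,0,0.087],[0.045,-0.009,0,0,0,0,0.087],[0.045,-0.009,0,0,0,0,0.087]]]'

```text
time_s: 28.85
tool_pos: [0.5308, 0.3095, 0.2674]
tool_rot: [180.0, -0.0, 90.0]
force: [0.8, 0.5, 1.0]
grip_width: 0.087
grasp_force: 0.0
```

Request:
play_rows --steps '[[[0.045,-0.009,0,0,0,0,0.087],[0.035,-0.007,0,0,0,0,0.087],[0.02,-0.004,0,0,0,0,0.087],[0,0,0,0,0,-0.129,0.087],[0,0,0,0,0,-0.129,0.087],[0,0,0,0,0,-0.129,0.087],[0,0,0,0,0,-0.129,0.087],[0,0,0,0,0,-0.129,0.087],[0,0,0,0,0,0,0.087],[0,0,0,0,0,0,0.087]]]'

```text
time_s: 29.85
tool_pos: [0.512, 0.4072, 0.2671]
tool_rot: [-180.0, -0.0, 126.8]
force: [0.2, -0.9, 0.6]
grip_width: 0.0874
grasp_force: 0.0
```

```bash
python3 - <<'E'
from h import *
c=read_camera('wrist')
cv2.imwrite('pics/w11.png',c['frame'][:,:,::-1])
for d in silhouettes('wrist','yellow_mid'):
  x,e=fit([(c,d['extent'])],.013,.135,x0=(.514,.419)); print(d['p'],d['extent'],x,e); plan(*x,.102,127)
E
```

```text
0.78 [308.1, 51.7, 362.0, 103.5] [0.4630805  0.49414091] [ 11.1   0.8 -10.  -11.1]
at [0.5125 0.4069 0.2671] [1.8000e+02 1.0000e-02 1.2681e+02] turn_rz(tool) -0.003 shift mm [ 99.4  13.  165.1] t 29.95 grip 0.0872
0.65 [314.4, 151.4, 345.5, 197.3] [0.51506126 0.41817506] [ 0.5 -2.6 -0.5  0.9]
at [0.5125 0.4069 0.2671] [1.8000e+02 1.0000e-02 1.2681e+02] turn_rz(tool) -0.003 shift mm [  7.5   8.8 165.1] t 29.95 grip 0.0872
```

View pics/w11.png

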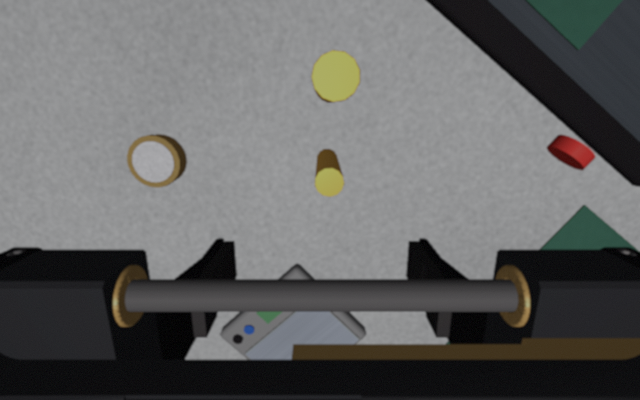

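The small yellow stick is at (330,173), with the big look-alike well ahead at (336,76).

Request:
play_rows --steps '[[[0.007,0.0075,0,0,0,0,0.087],[0,0,0.015,0,0,0,0.087],[0,0,0.025,0,0,0,0.087],[0,0,0.03,0,0,0,0.087],[0,0,0.01,0,0,0,0.087],[0,0,0,0,0,0,0.087]]]'

```text
time_s: 30.55
tool_pos: [0.5139, 0.4157, 0.1845]
tool_rot: [-179.8, 0.0, 126.9]
force: [0.3, 0.5, 0.0]
grip_width: 0.0869
grasp_force: 0.0
```

```bash
python3 - <<'E'
from h import *
c=read_camera('wrist')
for d in silhouettes('wrist','yellow_mid'):
  x,e=fit([(c,d['extent'])],.013,.135,x0=(.514,.419)); print(d['p'],d['extent'],x,e); plan(*x,.102,127)
E
```

```text
0.94 [292.0, 36.8, 364.8, 115.2] [0.461748   0.49668251] [ 16.3   0.6 -10.5 -22.2]
at [0.515  0.4172 0.1877] [ 1.7995e+02 -2.0000e-02  1.2690e+02] turn_rz(tool) -0.002 shift mm [95.5  5.3 85.7] t 30.65 grip 0.0869
0.58 [303.1, 164.9, 342.6, 236.7] [0.5138082  0.41950544] [-0.6 -1.7  0.6  0.8]
at [0.515  0.4172 0.1877] [ 1.7995e+02 -2.0000e-02  1.2690e+02] turn_rz(tool) -0.002 shift mm [ 2.6  0.4 85.7] t 30.65 grip 0.0869
```

Request:
play_rows --steps '[[[0.002,-0.001,0.015,0,0,0,0.087],[0,0,0.025,0,0,0,0.087],[0,0,0.025,0,0,0,0.087],[0,0,0.014,0,0,0,0.087],[0,0,0.006,0,0,0,0.087],[0,0,0,0,0,0,0.07],[0,0,0,0,0,0,0.055],[0,0,0,0,0,0,0.04],[0,0,0,0,0,0,0.03],[0,0,0,0,0,0,0.025],[0,0,0,0,0,0,0.02],[0,0,0,0,0,0,0.02]]]' --force 12

```text
time_s: 31.85
tool_pos: [0.5129, 0.4177, 0.1021]
tool_rot: [180.0, 0.0, 126.9]
force: [0.5, -0.2, -0.2]
grip_width: 0.0389
grasp_force: 0.0
```

Request:
play_rows --steps '[[[0,0,0,0,0,0,0.02],[0,0,0,0,0,0,0.02],[0,0,0,0,0,0,0.02],[0,0,0,0,0,0,0.02],[0,0,0,0,0,0,0.02]]]'

```text
time_s: 32.35
tool_pos: [0.5128, 0.4177, 0.102]
tool_rot: [-180.0, 0.0, 126.9]
force: [-0.6, 0.5, -0.6]
grip_width: 0.0252
grasp_force: 12.0
```

```bash
python3 - <<'E'
from h import *
plan(.634,-.1985,.29,127)
plan(.634,-.1985,.29,90)
E
```

```text
at [0.5128 0.4177 0.102 ] [-179.99    0.    126.9 ] turn_rz(tool) -0.002 shift mm [-565. -274. -188.] t 32.35 grip 0.0252
at [0.5128 0.4177 0.102 ] [-179.99    0.    126.9 ] turn_rz(tool) 0.644 shift mm [-616.2  121.2 -188. ] t 32.35 grip 0.0252
```

Request:
play_rows --steps '[[[0,0,-0.01,0,0,0,0.02],[0,0,-0.028,0,0,0,0.02],[0,0,-0.035,0,0,0,0.02],[0,0,-0.035,0,0,0,0.02],[0,0,-0.035,0,0,0,0.02],[0,0,-0.03,0,0,0,0.02],[0,0,-0.015,0,0,0.104,0.02],[0,0,0,0,0,0.12,0.02],[0,0,0,0,0,0.12,0.02],[0,0,0,0,0,0.12,0.02],[0,0,0,0,0,0.12,0.02],[0,0,0,0,0,0.06,0.02]]]'

```text
time_s: 33.55
tool_pos: [0.5126, 0.4178, 0.2908]
tool_rot: [180.0, -0.0, 89.8]
force: [0.4, -1.0, 0.6]
grip_width: 0.0248
grasp_force: 12.0
```

Request:
play_rows --steps '[[[-0.015,0.003,0,0,0,0,0.02],[-0.03,0.006,0,0,0,0,0.02],[-0.04,0.008,0,0,0,0,0.02],[-0.04,0.008,0,0,0,0,0.02],[-0.04,0.008,0,0,0,0,0.02],[-0.04,0.008,0,0,0,0,0.02],[-0.04,0.008,0,0,0,0,0.02],[-0.04,0.008,0,0,0,0,0.02],[-0.04,0.008,0,0,0,0,0.02],[-0.04,0.008,0,0,0,0,0.02],[-0.04,0.008,0,0,0,0,0.02],[-0.04,0.008,0,0,0,0,0.02]]]'

```text
time_s: 34.75
tool_pos: [0.6014, -0.0301, 0.2908]
tool_rot: [180.0, 0.0, 90.1]
force: [1.3, -0.4, 0.3]
grip_width: 0.0247
grasp_force: 12.0
```

Request:
play_rows --steps '[[[-0.04,0.008,0,0,0,0,0.02],[-0.04,0.008,0,0,0,0,0.02],[-0.025,0.005,0,0,0,0,0.02],[-0.015,0.003,0,0,0,0,0.02],[0,0,0,0,0,0,0.02],[0,0,0,0,0,0,0.02]]]'

```text
time_s: 35.35
tool_pos: [0.6257, -0.1458, 0.2902]
tool_rot: [-180.0, -0.1, 90.1]
force: [0.6, 0.5, -0.5]
grip_width: 0.0248
grasp_force: 12.0
```

```bash
python3 - <<'E'
from h import *
read_camera('top');c=read_camera('wrist'); cv2.imwrite('pics/w12.png',c['frame'][:,:,::-1])
z=get_obs()['tool_pos'][2]
for n,a in (('cup_mid',(.022,.095,.067)),('yellow_mid',(.013,.135,z-.102))):
  for d in silhouettes('wrist',n): print(n,d['p'],d['extent'],fit([(c,d['extent'])],*a,x0=(.634,-.2)))
plan(.634,-.1985,.174,90)
E
```

```text
cup_mid 0.68 [340.4, 211.3, 348.7, 240.9] (array([ 0.64878868, -0.16787295]), array([-20.7, -37.4,  21. ,   1.9]))
cup_mid 0.27 [62.9, 256.6, 144.0, 330.4] (array([ 0.40394568, -0.26210968]), array([-1.2, -5.6, 10.4,  2.4]))
yellow_mid 0.76 [293.5, 188.4, 350.0, 314.6] (array([ 0.62799774, -0.14326702]), array([-3.1, -3.9,  3.2,  0.9]))
at [ 0.6259 -0.1451  0.2905] [ 1.7997e+02 -2.0000e-02  9.0190e+01] turn_rz(tool) 0.003 shift mm [-53.4   8.1 116.5] t 35.55 grip 0.0245
```

View pics/w12.png

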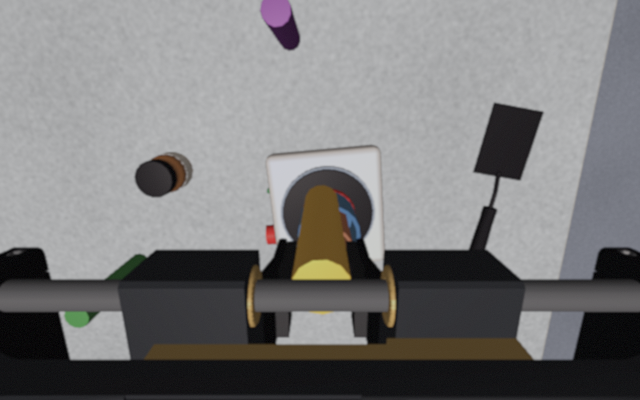

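The stick hangs straight in the grip at (321,240), about 54 mm short of the cup.

Request:
play_rows --steps '[[[-0.012,0.002,0,0,0,0,0.02],[-0.02,0.003,0,0,0,0,0.02],[-0.015,0.002,0,0,0,0,0.02],[-0.0065,0.001,0,0,0,0,0.02],[0,0,0.01,0,0,0,0.02],[0,0,0.01,0,0,0,0.02],[0,0,0,0,0,0,0.02],[0,0,0,0,0,0,0.02]]]'

```text
time_s: 36.35
tool_pos: [0.6336, -0.1998, 0.2694]
tool_rot: [-179.9, -0.0, 90.1]
force: [-0.4, -0.4, 0.2]
grip_width: 0.0247
grasp_force: 12.0
```

```bash
python3 - <<'E'
from h import *
read_camera('top');c=read_camera('wrist');s=read_camera('scene')
a=cv2.resize(c['frame'][120:330,210:430],(419,400)); b=cv2.resize(s['frame'][120:260,140:260],(343,400),interpolation=2)
cv2.imwrite('pics/w13.png',np.hstack([a,b])[:,:,::-1])
plan(.6338,-.199,.1745,90)
E
```

```text
at [ 0.6341 -0.2003  0.2706] [1.7996e+02 2.0000e-02 9.0050e+01] turn_rz(tool) 0.001 shift mm [ 1.3 -0.3 96.1] t 36.5 grip 0.0246
```

View pics/w13.png

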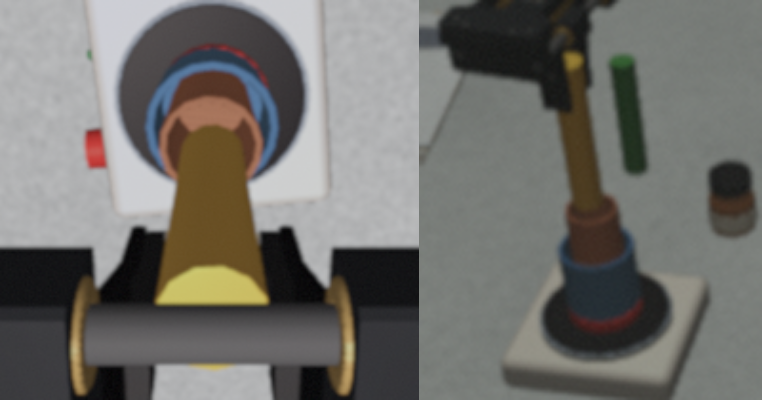

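The stick's foot (left crop, 212) is centred on the cup's mouth (211), and the scene crop agrees. Now I lower it.

Request:
play_rows --steps '[[[0.001,0,0.006,0,0,0,0.02],[0,0,0.012,0,0,0,0.02],[0,0,0.015,0,0,0,0.02],[0,0,0.018,0,0,0,0.02],[0,0,0.018,0,0,0,0.02],[0,0,0.012,0,0,0,0.02],[0,0,0.008,0,0,0,0.02],[0,0,0.004,0,0,0,0.02],[0,0,0.002,0,0,0,0.02],[0,0,0,0,0,0,0.02],[0,0,0,0,0,0,0.02]]]'

```text
time_s: 37.6
tool_pos: [0.6343, -0.1999, 0.1759]
tool_rot: [179.9, 0.0, 90.0]
force: [-0.7, -0.6, -0.4]
grip_width: 0.0246
grasp_force: 12.0
```

Request:
play_rows --steps '[[[0,0,0.001,0,0,0,0.02],[0,0,0.0005,0,0,0,0.02],[0,0,0,0,0,0,0.02]]]'

```text
time_s: 37.9
tool_pos: [0.6339, -0.1998, 0.1736]
tool_rot: [180.0, 0.0, 90.0]
force: [-0.0, -0.6, -0.8]
grip_width: 0.0246
grasp_force: 12.0
```

Request:
play_rows --steps '[[[0,0,0.001,0,0,0,0.02],[0,0,0,0,0,0,0.02]]]'

```text
time_s: 38.1
tool_pos: [0.6341, -0.1999, 0.1729]
tool_rot: [180.0, 0.0, 90.0]
force: [-0.5, -0.6, 0.7]
grip_width: 0.0243
grasp_force: 12.0
```

Request:
play_rows --steps '[[[0,0,0.0005,0,0,0,0.02],[0,0,0,0,0,0,0.03],[0,0,0,0,0,0,0.04],[0,0,0,0,0,0,0.06],[0,0,0,0,0,0,0.08],[0,0,0,0,0,0,0.08],[0,0,0,0,0,0,0.08],[0,0,-0.01,0,0,0,0.08],[0,0,-0.03,0,0,0,0.08],[0,0,-0.04,0,0,0,0.08],[0,0,-0.035,0,0,0,0.08],[0,0,0,0,0,0,0.08]]]'

```text
time_s: 39.3
tool_pos: [0.6365, -0.2, 0.2946]
tool_rot: [179.4, 0.2, 90.0]
force: [-0.2, 0.7, 0.6]
grip_width: 0.0794
grasp_force: 0.0
```

```bash
python3 - <<'E'
from h import *
read_camera('top');c=read_camera('wrist');s=read_camera('scene')
a=cv2.resize(c['frame'][100:290,40:430],(780,380))[:,200:]; b=cv2.resize(s['frame'][120:260,140:260],(343,400),interpolation=2)[:380]
b=cv2.resize(b,(220,257)); p=np.zeros((380,220,3),np.uint8); p[:257]=b
cv2.imwrite('pics/w14.png',np.hstack([a,p])[:,:,::-1])
for n in ('yellow_mid','cup_mid','green_mid','purple_mid','jar_mid','tin_mid'):
  print(n,[(round(float(d['p']),2),d['extent']) for d in silhouettes('scene',n)])
print(ext(s,.013,.135,.634,-.1995,.071),get_obs()['tool_pos'],get_obs()['time_s'])
E
```

```text
yellow_mid [(0.7, [471.6, 189.6, 503.1, 248.6]), (0.55, [191.9, 175.7, 205.7, 199.1])]
cup_mid [(0.65, [192.8, 190.5, 211.2, 213.9])]
green_mid []
purple_mid [(0.91, [281.0, 201.4, 293.5, 247.0])]
jar_mid [(0.62, [241.4, 174.0, 257.3, 202.3]), (0.45, [281.9, 201.9, 293.5, 246.5])]
tin_mid [(0.81, [399.9, 193.5, 418.8, 212.6]), (0.45, [242.3, 175.9, 259.7, 200.7])]
[190.03097194 173.82771884 208.4223183  224.51220883] [ 0.6334595  -0.19980939  0.28598188] 39.75
```

View pics/w14.png

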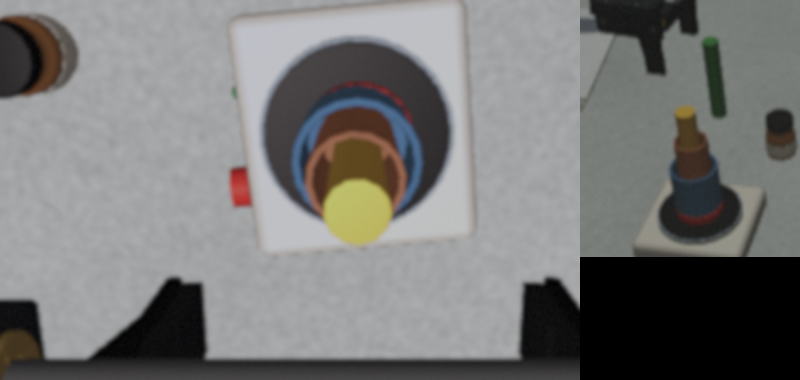

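The stack is complete and upright: the stick (358,210) stands in the cup, the cup in the pot, the pot on the ring, and the gripper is clear. The green stick and the jar stand untouched.

```bash
python3 -c "
from cell import *
print(sign_off())"
```

```text
the job is handed in; nothing more can be done
None
```

The double boiler is built on the hot plate in the order asked (ring, pot, cup, small yellow stick). The job was handed in at about 40 s with the gripper clear of everything, and none of the pieces to be left was handled.

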